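# Return the impact hammer to its ring stand

## Task

Take the impact-test hammer out of the grey pot and hang it in the orange ring of the stand: thread its blue handle down through the ring and, keeping hold of it, lower it gently until the collar under its head rests flat on the ring, then let go and leave it hanging upright. Feel for the ring and do not force or drop the hammer, and leave the stop box, the mouse and the power brick alone.

Things in the scene. Friction and masses are not known exactly. Their poses are not given: they have to be found in the camera images.
- hammer: Impact-test hammer, 196-364 g, standing head up in the pot. Origin: centre of the butt (handle's lower end); z runs up the handle, x along the head. Blue round handle 24 mm thick, tapering over its last 25 mm to a flat 18 mm butt. At z = 110 to 116 mm an aluminium collar 48 mm in diameter, then an 18 mm neck up to the head.
- hammer_head (a point): Centre of the hammer head's steel block, 140 mm above the butt; axes as the hammer's. Block 46 mm along x, 26 mm along y, 26 mm high; red tip at +x, black tip at -x, 78 mm over the tips. Grip the block across y, from above; its underside is 11 mm above the collar's top. Held there, repeated off-centre pushes of 8 N or more on the butt tilt it in the fingers: touch lightly (4 N).
- pot: Fixed grey square pot in which the hammer stands at first. Origin: underside centre. 56 mm square outside, 48 mm inside, 60 mm high, inner floor 6 mm above the bench, on a black foot 100 mm square. The butt stands near the middle of its floor and must rise above 60 mm to be out.
- stand: Fixed ring stand. Origin: on the bench under the nominal ring axis; x points from ring to post. Dark steel foot 150 x 100 mm, 10 mm thick, x = -45 to +105 mm; steel post 14 mm thick at x = 78 mm, 140 mm high; a 26 mm boss and a thin arm at 128 mm height carry the rigid orange ring. With the hammer seated, its butt is 25 mm above the bench.
- ring_nominal (a point): Nominal centre of the orange ring's flat top, 135 mm above the bench, NOT the true one: clamped by hand, the ring is off by up to 10 mm along the stand's x and up to 10 mm along its y, unmeasured: search by touch. Plain vertical bore 28 mm in diameter through its 14 mm height, no funnel; 48 mm outside, so a missed butt lands on its flat rim. Keep the hammer's force on it well below 20 N.
- estop: Loose yellow stop box 70 mm square, 64 mm high, with a red mushroom button; origin underside centre. Bystander.
- mouse: Loose black computer mouse 100 x 58 mm, 33 mm high; origin underside centre. Bystander.
- brick: Loose black power brick 110 x 55 mm, 32 mm high; origin underside centre. Bystander.
Mind the look-alikes: they are no part of the job. There is more than one size of the stand; the one meant has the size given above.

How it is judged (in metres and radians):
On the way, in this order (a step that is already met when the one before it is completed fails the run):
1. the hammer is out of the pot, held in the fingers (height (world z) of hammer above 0.062 m and contact force between the fingers and hammer above 1 N), for 0.1 s.
2. the handle is well down through the ring (butt below 50 mm above the bench) while the fingers still hold it (horizontal distance between hammer and stand below 0.019 m and z of hammer in the frame of stand below 0.05 m and contact force between the fingers and hammer above 1 N), for 0.05 s.
At the end, for the whole second after the job is handed in: The hammer hangs in the ring of the stand, released and at rest, carried by the stand: its butt 25 mm (give or take 4 mm) above the bench and within 19 mm of the stand's nominal axis, upright within 0.08 rad; stop box, mouse and brick are each within 15 mm of where they were (horizontal distance between hammer and stand below 0.019 m and z of hammer in the frame of stand between 0.021 and 0.029 m and angle between hammer's own z axis and vertical below 0.08 rad and contact force between hammer and stand above 0.5 N and linear speed of hammer below 0.02 m/s and distance of each of estop, mouse, brick from where it was at the start of the episode below 0.015 m); the robot touches nothing.
It fails at once if the hammer presses on the stand or its ring with more than 20 N (contact force between hammer and stand above 20 N).
It fails at once if the hammer is dropped through the ring: faster than 0.35 m/s with its butt inside or below the ring (linear speed of hammer above 0.35 m/s and horizontal distance between hammer and stand below 0.03 m and z of hammer in the frame of stand below 0.125 m).
It fails at once if the stop box, the mouse or the power brick is pushed more than 15 mm (distance of any of estop, mouse, brick from where it was at the start of the episode above 0.015 m).
It also fails if it takes over 72 s, if anything falls off the work surface, if the arm or the gripper's body presses on something with over 40 N, if the wrist force passes 120 N, or if a joint passes its speed limit or range.

## Robot

A 6-joint arm with a two-finger parallel gripper is mounted at the origin on the work surface. World frame = base frame: x ahead of the robot, y to its left, z up, the work surface at z = 0. Lengths are in m, angles in degrees, forces in N, time in s.
With the tool pointing down it reaches from about 0.325 to 0.85 m from the base axis. Payload 15.5 kg.
Tool frame: the origin (TCP) lies midway between the tips of the shut fingers; the grasp point (between the pads) lies 19 mm behind it; z points along the fingers, y is the line along which they close (so a half turn about z gives the same grasp; the last joint's range is limited). The gripper opens to 91 mm and grips with 3 to 60 N. Pads are 32 mm wide; open, the fingers measure 118 mm over their backs; the gripper's body (76 mm by 178 mm) begins 60 mm behind the grasp point.
Start: joints at [69.987, 28.281, 77.091, -0, 74.628, -5.472], TCP at [0.157, 0.605, 0.182] pointing down, gripper open.
Joint ranges: [-166.48, 166.48], [-47.26, 123.95], [12.59, 153.08], [-70.14, 250.14], [6.76, 159.57], [-176.63, 176.63]. Speed limits (degrees/s): [108.29, 108.29, 147.25, 172.46, 172.46, 172.46].

## Interface

Orientations are given as a 3x3 rotation matrix whose columns are the frame's x, y, z axes.
In Python, from bench import ctrl gives the robot as it stands. The module is installed in compiled form; this text tells all that it offers. Calls block until the motion is done:
- ctrl.goto(position, orientation): joint-space move of the TCP to a pose.
- ctrl.move_l(position, vel=0.15, ori=None, contact_N=None): straight line of the TCP; ori=None keeps the orientation; vel is the mean speed in m/s. With contact_N (N) it stops when the force on the tool has changed by that much, and returns True; else False.
- ctrl.movej(angles): joint-space move.
- ctrl.command_gripper(opening): opening from 0.0 (shut) to 1.0 (fully open); the grip force is fixed at half the most; returns when the fingers have stopped.
- ctrl.sleep(seconds).
- ctrl.ik(position, orientation): joint angles nearest the present ones, or None.
- ctrl.read_camera(name): name is "scene" or "top" or "wrist"; returns the picture (420x560x3 uint8, blue, green, red); there is no depth.
- ctrl.camera_params(name): a dict with "fx", "fy", "cx", "cy" (pixels), "pose" (4x4, takes a point from camera to world coordinates); the wrist camera has in their place "T_tool_cam" (4x4, takes a point from camera to tool coordinates, whose origin is the TCP and whose axes are the flange's). Camera axes: x right, y up, looking along -z (the intrinsics and any distortion apply to the point x, -y, -z); pixel columns grow to the right and rows downward; lengths in m; the calibration is good to about 2 mm. A picture is of the moment at which its call begins: read the wrist's pose just before it. camera_params takes no time and is no camera call.
A pose or a line that the arm cannot do raises ctrl.MotionError and nothing moves.
- ctrl.sign_off(): hands the job in; it is judged then, once.
Readings, each from a call of its own:
- ctrl.current_t(): time.
- ctrl.current_q(): joint angles.
- ctrl.current_dq(): joint speeds.
- ctrl.current_effort(): joint torques, N m.
- ctrl.current_tool_pos(): TCP position.
- ctrl.current_eef_rot(): TCP orientation.
- ctrl.current_contact_force(): force on the tool from outside, world axes, zero at the start.
- ctrl.current_wrist_torque(): the same for the moment, N m.
- ctrl.current_grip_width(): opening from 0.0 (shut) to 1.0 (fully open).
- ctrl.current_grasp_force(): force on a finger pad.
Only numpy, scipy, OpenCV 4.12 (cv2) and the standard library are available. Lean on these libraries where they do the work, as an engineer would, in place of code of your own. Each camera call takes 0.05 s, during which the arm holds its last target. There are 200 camera calls.

## Working session

There is one attempt and no reset: what is moved stays moved. The work goes in short steps, each a Python script; the robot and the scene stay as the last script left them, time stands still between calls to the robot, and variables do not carry over. Pictures are saved under pics/ and viewed, at most 10 in all, crops included, and the job is handed in when it is done.

```bash
mkdir -p pics; cat > h.py <<'E'
import numpy as np, cv2
from bench import ctrl
E
python3 - <<'E'
from h import *
for n in ["scene","top"]:
    cv2.imwrite(f"pics/{n}0.png",ctrl.read_camera(n)); p=ctrl.camera_params(n); print(n,{k:(np.round(v,4).tolist()) for k,v in p.items() if not isinstance(v,str)})
print(ctrl.camera_params("wrist"))
print(ctrl.current_eef_rot(),ctrl.current_contact_force(),ctrl.current_t())
E
```

```text
scene {'fx': 491.8148, 'fy': 491.8148, 'cx': 276.9926, 'cy': 207.9159, 'pose': [[0.4832, -0.7334, 0.4782, 0.9212], [0.8755, 0.4058, -0.2623, -0.1561], [-0.0017, 0.5454, 0.8382, 0.937], [0.0, 0.0, 0.0, 1.0]]}
top {'fx': 532.6116, 'fy': 532.6116, 'cx': 276.9409, 'cy': 207.0512, 'pose': [[0.0152, 0.9894, -0.1444, 0.2739], [-0.9999, 0.0139, -0.0101, 0.0723], [-0.008, 0.1446, 0.9895, 1.3304], [0.0, 0.0, 0.0, 1.0]]}
{'fx': 363.7797772910545, 'fy': 363.7797772910545, 'cx': 273.3126214967874, 'cy': 208.28049190128905, 'T_tool_cam': array([[ 2.22613318e-04,  9.72116260e-01,  2.34499313e-01,
         6.59229947e-02],
       [ 9.99999960e-01, -2.57246986e-04,  1.17103408e-04,
        -3.16446250e-04],
       [ 1.74162369e-04,  2.34499278e-01, -9.72116278e-01,
        -2.02264681e-01],
       [ 0.00000000e+00,  0.00000000e+00,  0.00000000e+00,
         1.00000000e+00]])}
[[-9.67968816e-01  2.51070181e-01 -3.67102987e-04]
 [ 2.51070429e-01  9.67968284e-01 -1.02050669e-03]
 [ 9.91252488e-05 -1.07998736e-03 -9.99999412e-01]] [-0.40061969 -0.42120245  0.28825144] 0.1
```

View pics/scene0.png

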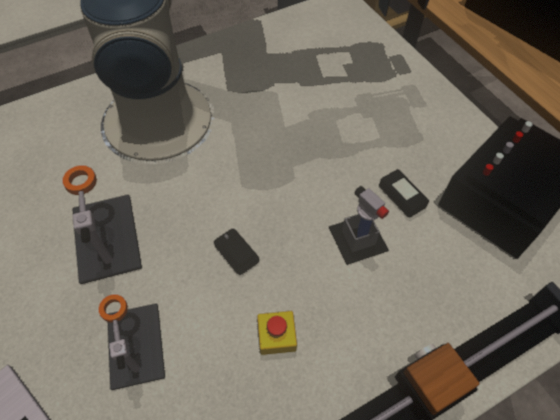

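View pics/top0.png

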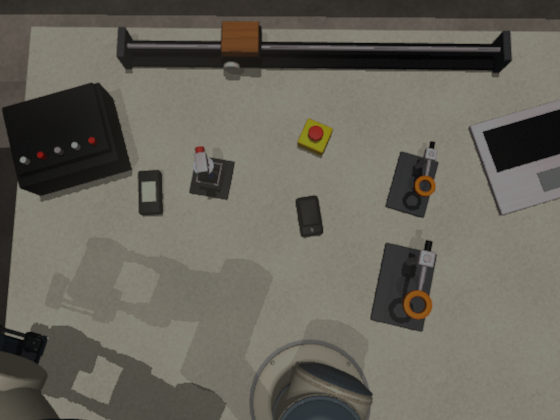

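The scene view shows the hammer in the pot at about (368,215), with its red tip at (383,211). The orange rings are at (79,180) and (113,307). In the top view the head is at (203,162), and the ring stands are at (425,186) and (418,305), with the stop box, mouse and brick clear of them. I'll measure the feet, rings and head next.

```bash
cat >> h.py <<'E'
def ray(n,px):
    p=ctrl.camera_params(n); T=p["pose"]
    d=T[:3,:3]@np.array([(px[0]-p["cx"])/p["fx"],-(px[1]-p["cy"])/p["fy"],-1]); return T[:3,3],d
def onz(n,px,z):
    o,d=ray(n,px); return o+d*(z-o[2])/d[2]
def tri(a,b):
    (o1,d1),(o2,d2)=ray("scene",a),ray("top",b)
    s=np.linalg.lstsq(np.c_[d1,-d2],o2-o1,rcond=None)[0]
    P,Q=o1+s[0]*d1,o2+s[1]*d2; return (P+Q)/2,np.linalg.norm(P-Q)
def blobs(im,lo,hi,amin=15):
    m=cv2.inRange(cv2.cvtColor(im,cv2.COLOR_BGR2HSV),np.array(lo),np.array(hi))
    return [c for c in cv2.findContours(m,cv2.RETR_EXTERNAL,cv2.CHAIN_APPROX_NONE)[0] if cv2.contourArea(c)>amin]
E
python3 - <<'E'
from h import *
S=cv2.imread("pics/scene0.png");T=cv2.imread("pics/top0.png")
E={}
for n,im in (("scene",S),("top",T)):
    cs=[c for c in blobs(im,(6,180,120),(16,255,255),100)]
    es=[cv2.fitEllipse(cv2.convexHull(c)) for c in cs if cv2.contourArea(c)>150]
    print(n,[(np.round(e[0],1),np.round(e[1],1)) for e in es])
    for lo,hi in (((0,150,90),(5,255,255)),((172,150,90),(180,255,255))):
        print(' red',[(np.round(np.mean(c[:,0],0),1),cv2.contourArea(c)) for c in blobs(im,lo,hi,8)])
    # dark feet
    for (x0,y0,x1,y1) in ([(65,190,150,285),(100,298,170,390)] if n=="scene" else [(385,140,445,222),(368,236,440,335)]):
        g=im.max(2).copy(); m=np.zeros_like(g); m[y0:y1,x0:x1]=(g[y0:y1,x0:x1]<75)*255
        c=max(cv2.findContours(m,0,2)[0],key=cv2.contourArea)
        b=cv2.boxPoints(cv2.minAreaRect(c)); W=np.array([onz(n,p,0.01)[:2] for p in b])
        print(n,np.round(b).tolist(),np.round(W,3).tolist(),np.round([np.linalg.norm(W[i]-W[(i+1)%4]) for i in range(4)],3))
crop=lambda im,x,y,w,h:cv2.resize(im[y:y+h,x:x+w],(400,400),interpolation=cv2.INTER_CUBIC)
cv2.imwrite("pics/c1.png",np.hstack([crop(S,325,170,80,80),crop(T,175,130,80,80)]))
E
```

```text
scene [(array([112.1, 307.1]), array([22.7, 27.4])), (array([ 78.2, 177.9]), array([22.6, 31.1]))]
 red [(array([276.3, 325.6]), 241.5), (array([382.1, 211. ]), 53.0), (array([489.2, 166.4]), 24.5), (array([519. , 133.8]), 21.0)]
 red []
scene [[66.0, 205.0], [129.0, 195.0], [142.0, 273.0], [79.0, 284.0]] [[0.155, -0.279], [0.197, -0.145], [0.399, -0.188], [0.359, -0.309]] [0.14  0.207 0.127 0.206]
scene [[103.0, 309.0], [157.0, 304.0], [165.0, 384.0], [111.0, 389.0]] [[0.435, -0.284], [0.477, -0.185], [0.629, -0.23], [0.59, -0.319]] [0.107 0.159 0.098 0.159]
top [(array([417.6, 304.3]), array([26.8, 27.7])), (array([424.9, 185.4]), array([19. , 19.6]))]
 red [(array([ 39.9, 154.5]), 20.0), (array([199.3, 149.1]), 25.5), (array([ 90.9, 139.9]), 23.0), (array([315.3, 132.7]), 135.5)]
 red []
top [[385.0, 207.0], [401.0, 148.0], [439.0, 158.0], [423.0, 218.0]] [[0.47, -0.184], [0.624, -0.227], [0.598, -0.323], [0.445, -0.279]] [0.159 0.1   0.159 0.098]
top [[369.0, 321.0], [384.0, 242.0], [437.0, 252.0], [422.0, 331.0]] [[0.19, -0.143], [0.382, -0.182], [0.359, -0.311], [0.169, -0.269]] [0.196 0.131 0.195 0.128]
```

View pics/c1.png

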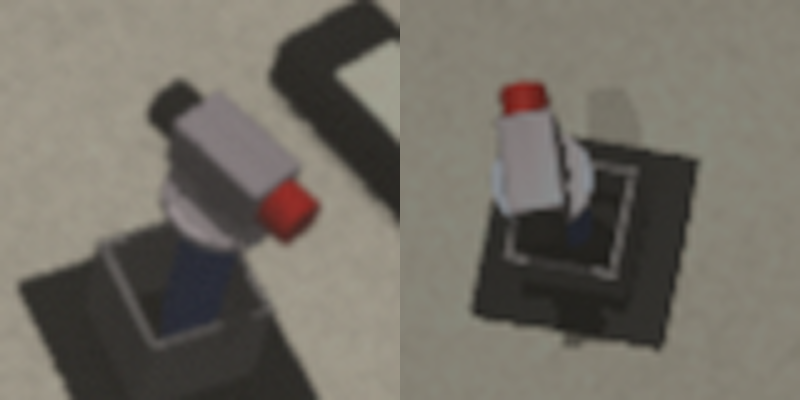

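The crop shows the block's top face upright. Its centre is near scene (372.2,199.2) and top (201,162.4), and the red tip is clear. The stand with the 150x100 foot is the one nearer the laptop.

```bash
python3 - <<'E'
from h import *
print("head top",tri((372.2,199.2),(201,162.4)))
print("red",tri((382.5,211.2),(199.8,149.2)))
print("ring",tri((112.1,307.1),(424.9,185.4)), tri((78.2,177.9),(417.6,304.3)))
c=lambda x,y:(325+x/5,170+y/5); t=lambda x,y:(175+(x-400)/5,130+y/5)
for a,b in (((175,125),(508,212)),((213,92),(500,118)),): pass
P=[onz("scene",c(*p),.159) for p in ((175,125),(213,92),(300,163),(257,203))]; Q=[onz("top",t(*p),.159) for p in ((508,212),(563,205),(548,113),(500,118))]
print(np.round(P,3),np.round(Q,3))
print("pot rim", [np.round(onz("top",t(*p),.06),3) for p in ((510,160),(635,172),(615,272),(510,258))])
print("onz ring", onz("scene",(112.1,307.1),.13),onz("top",(424.9,185.4),.13))
print("estop",onz("top",(315,133),.07),"mouse",onz("top",(309,216),.02),"brick",onz("top",(150,192),.02))
E
```

```text
head top (array([0.54550199, 0.25803145, 0.1542108 ]), np.float64(0.0008884557426564482))
red (array([0.57646944, 0.26162873, 0.15128445]), np.float64(0.0006724658493105526))
ring (array([ 0.5034017 , -0.25212472,  0.13276044]), np.float64(0.0001086886217932198)) (array([ 0.23726588, -0.2197551 ,  0.17118771]), np.float64(2.5896950178944038e-05))
[[0.529 0.241 0.159]
 [0.523 0.263 0.159]
 [0.566 0.273 0.159]
 [0.573 0.248 0.159]] [[0.521 0.266 0.159]
 [0.525 0.241 0.159]
 [0.567 0.25  0.159]
 [0.564 0.271 0.159]]
pot rim [array([0.568, 0.282, 0.06 ]), array([0.563, 0.221, 0.06 ]), array([0.513, 0.229, 0.06 ]), array([0.519, 0.28 , 0.06 ])]
onz ring [ 0.5019848  -0.25240084  0.13      ] [ 0.5039218  -0.25292778  0.13      ]
estop [ 0.64177997 -0.0049088   0.07      ] mouse [0.44390939 0.00585844 0.02      ] brick [0.49880359 0.40378555 0.02      ]
```

```bash
cat >> h.py <<'E'
def R(yaw): # tool down, tool x opposite to heading yaw (deg)
    a=np.radians(yaw); x=-np.array([np.cos(a),np.sin(a),0]); z=np.array([0,0,-1.]); return np.c_[x,np.cross(z,x),z]
def wrist(name):
    p=np.array(ctrl.current_tool_pos()); r=np.array(ctrl.current_eef_rot()); im=ctrl.read_camera("wrist"); cv2.imwrite(f"pics/{name}.png",im)
    T=np.eye(4);T[:3,:3]=r;T[:3,3]=p; np.save(f"pics/{name}.npy",T@ctrl.camera_params("wrist")["T_tool_cam"]); return im
def wz(name,px,z):
    T=np.load(f"pics/{name}.npy"); p=ctrl.camera_params("wrist")
    d=T[:3,:3]@np.array([(px[0]-p["cx"])/p["fx"],-(px[1]-p["cy"])/p["fy"],-1]); return T[:3,3]+d*(z-T[2,3])/d[2]
E
python3 - <<'E'
from h import *
ctrl.goto([.503,-.2525,.25],R(-15.6)); print(ctrl.current_t()); wrist("wr")
ctrl.goto([.5465,.2565,.25],R(12.5)); print(ctrl.current_t(),ctrl.current_q()); wrist("wh")
cv2.imwrite("pics/w2.png",cv2.resize(np.hstack([cv2.imread("pics/wr.png"),cv2.imread("pics/wh.png")])[:, :],(800,300)))
E
```

```text
3.3417
5.2417 [ 1.93915556e+01  2.33311879e+01  7.46349105e+01 -1.31402289e-02
  8.20351462e+01 -8.30357463e+01]
```

View pics/w2.png

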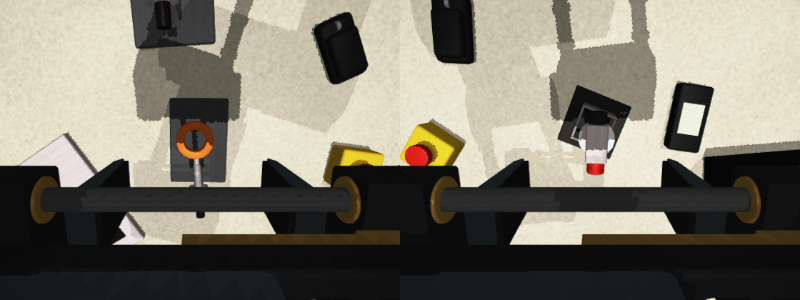

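The wrist pair shows the ring at about (195,141) and the hammer head at (597,145), with the red tip at (595,169). I'll zoom in on both for precise edges.

```bash
python3 - <<'E'
from h import *
a=cv2.imread("pics/wr.png");b=cv2.imread("pics/wh.png")
f=lambda im,x,y:cv2.resize(im[y:y+80,x:x+80],(400,400),interpolation=cv2.INTER_CUBIC)
cv2.imwrite("pics/c2.png",np.hstack([f(a,233,157),f(b,238,165)]))
E
```

```text
(no output)
```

View pics/c2.png

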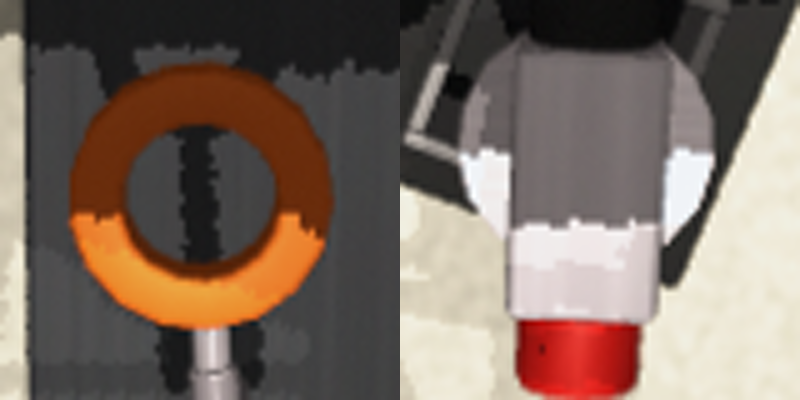

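```bash
python3 - <<'E'
from h import *
print("ring",wz("wr",(272.9,195.7),.135), [wz("wr",(233-.4+u/5,157-.4+v/5),.135)[:2].round(4) for u,v in ((70,195),(333,195),(201,63),(201,328))])
g=lambda u,v:wz("wh",(238-.4+(u-400)/5,165-.4+v/5),.159)
print("head",g(588,184)); a,b=g(591,50),g(584,318); print(a,b,np.linalg.norm(a-b),np.degrees(np.arctan2(*(b-a)[1::-1])), np.linalg.norm(g(511,184)-g(666,184)))
E
```

```text
ring [ 0.50218279 -0.2524017   0.135     ] [array([ 0.4958, -0.2749]), array([ 0.5084, -0.2298]), array([ 0.4794, -0.2461]), array([ 0.5257, -0.2591])]
head [0.54544093 0.25666655 0.159     ]
[0.5236051  0.25231955 0.159     ] [0.56809878 0.26100586 0.159     ] 0.04533364273612805 11.04666358579192 0.025589716730039406
```

```bash
python3 - <<'E'
from h import *
ctrl.move_l([.5454,.2567,.19],ori=R(11)); 
print(ctrl.move_l([.5454,.2567,.129],vel=.08,contact_N=6),ctrl.current_tool_pos())
ctrl.command_gripper(0.0); print(ctrl.current_grip_width()*91,ctrl.current_grasp_force())
ctrl.move_l([.5454,.2567,.295],vel=.12); print(ctrl.current_t(),ctrl.current_contact_force(),ctrl.current_wrist_torque())
ctrl.move_l([.5022,-.2524,.295],vel=.2,ori=R(-15.6)); ctrl.sleep(.3)
print(ctrl.current_t(),ctrl.current_tool_pos(),ctrl.current_contact_force(),ctrl.current_wrist_torque())
wrist("wg"); cv2.imwrite("pics/g.png",np.hstack([ctrl.read_camera("scene")[230:420,40:240],ctrl.read_camera("top")[100:290,340:540],cv2.imread("pics/wg.png")[150:340,170:370]]))
E
```

```text
False [0.54573678 0.25680623 0.12944344]
0.2623176140441729 0.0
9.65 [ 0.3800346  -0.06782863  0.09664986] [0.05694152 0.01085315 0.01119186]
12.6583 [ 0.50223322 -0.2522666   0.29504275] [0.53458056 0.52334585 0.11539606] [-0.02874448 -0.01900972  0.02801877]
```

View pics/g.png

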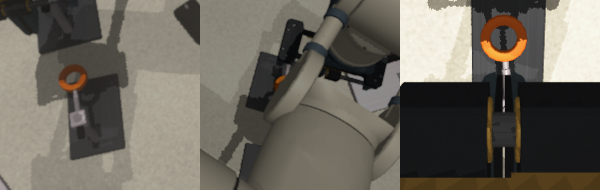

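The gripper shut empty: the picture shows bare closed fingers over the ring, which is intact at (503,38). I need to see what happened to the hammer.

```bash
python3 - <<'E'
from h import *
print(ctrl.current_tool_pos(),ctrl.current_grip_width(),ctrl.current_grasp_force())
S=ctrl.read_camera("scene");T=ctrl.read_camera("top"); cv2.imwrite("pics/S1.png",S);cv2.imwrite("pics/T1.png",T)
f=lambda im,x,y:cv2.resize(im[y:y+100,x:x+100],(400,400),interpolation=cv2.INTER_CUBIC)
cv2.imwrite("pics/c3.png",np.hstack([f(S,315,160),f(T,165,115)]))
E
```

```text
[ 0.5021877  -0.25238366  0.29499608] 0.004580661741902006 0.0
```

View pics/c3.png

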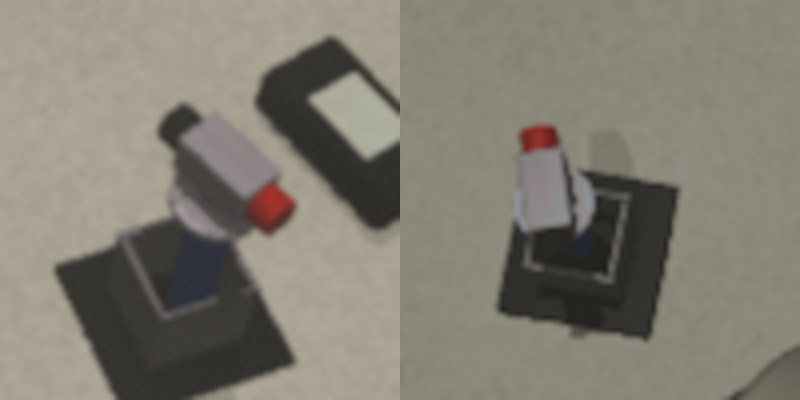

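The hammer stands unmoved in the pot: red tip at scene (382.5,212) and top (199.7,149.7), within 1 px of before. So the fingers never met it, even though the pose looked right. I'll repeat the approach and record every stage in a montage.

```bash
python3 - <<'E'
from h import *
ctrl.command_gripper(1.0); print("open",ctrl.current_grip_width())
ctrl.goto([.5454,.2567,.22],R(11)); print(ctrl.current_tool_pos(),ctrl.current_contact_force())
print(ctrl.move_l([.5454,.2567,.129],vel=.08,contact_N=6),ctrl.current_tool_pos(),ctrl.current_contact_force())
w1=wrist("wa"); s1=ctrl.read_camera("scene"); t1=ctrl.read_camera("top")
ctrl.command_gripper(0.0); print(ctrl.current_t(),ctrl.current_grip_width(),ctrl.current_grasp_force())
ctrl.sleep(.3); print(ctrl.current_grip_width(),ctrl.current_grasp_force(),ctrl.current_contact_force())
w2=wrist("wb"); s2=ctrl.read_camera("scene")
f=lambda im,x,y,s:cv2.resize(im[y:y+s,x:x+s*4//3],(400,300))
cv2.imwrite("pics/m.png",np.vstack([np.hstack([f(w1,0,0,420),f(s1,270,120,150)]),np.hstack([f(w2,0,0,420),f(s2,270,120,150)])]))
cv2.imwrite("pics/t1.png",t1)
E
```

```text
open 0.9990966837497399
[0.54589127 0.25584425 0.2201843 ] [ 0.00052273 -0.16912476  0.27962285]
False [0.54573118 0.25681215 0.12952057] [0.13496038 0.38115286 0.76207514]
18.975 0.0013045272141439382 0.0
0.0037897855263819857 0.0 [0.89242884 0.3534056  0.40775108]
```

View pics/m.png

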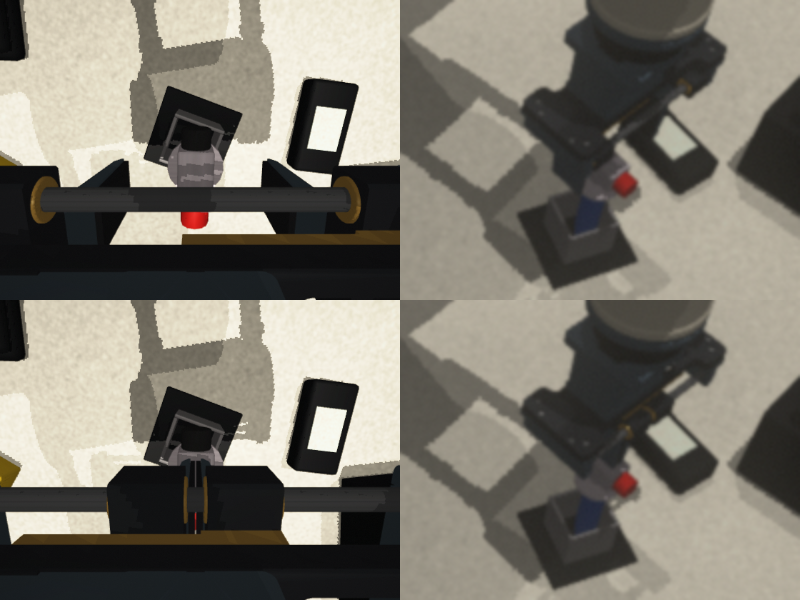

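In the montage the open fingers straddle the head in the lateral direction, but once shut they sit above it. The head is still at (610,185), with the closed knuckles over it at (195,500). So the real fingertips are about 30 mm higher than the stated TCP. I'll measure the offset by lightly touching the head's top (159 mm) with the shut fingers.

```bash
python3 - <<'E'
from h import *
c=ctrl.move_l([.5454,.2567,.105],vel=.02,contact_N=3); print(c,ctrl.current_tool_pos(),ctrl.current_contact_force(),ctrl.current_t())
z=ctrl.current_tool_pos()[2]
ctrl.move_l([.5454,.2567,z+.012],vel=.06)
im=wrist("wc"); cv2.imwrite("pics/c4.png",cv2.resize(im[180:330,170:370],(800,600)))
E
```

```text
True [0.54562608 0.25681777 0.12735882] [-0.60921724  0.93382284  7.70992017] 19.7417
```

View pics/c4.png

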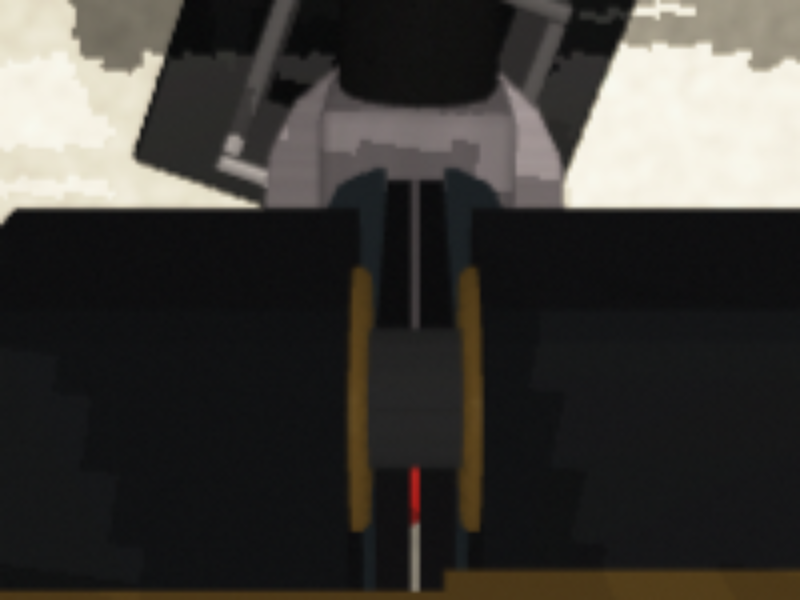

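Contact came at TCP z = 0.1274 against the 0.159 head top, so the tips sit about 31.5 mm behind the nominal TCP. The crop puts the finger edge at row 180, which matches zero sideways offset. I'll grasp with that correction.

```bash
python3 - <<'E'
from h import *
import sys
ctrl.move_l([.5454,.2567,.16],vel=.15); ctrl.command_gripper(1.0)
print(ctrl.move_l([.5454,.2567,.0975],vel=.07,contact_N=5),ctrl.current_tool_pos())
zg=ctrl.current_tool_pos()[2]
ctrl.command_gripper(0.0); print("grip",ctrl.current_grip_width()*91,ctrl.current_grasp_force(),ctrl.current_contact_force(),ctrl.current_t())
if ctrl.current_grasp_force()<3: sys.exit("no grip")
ctrl.move_l([.5454,.2567,.2655],vel=.12); print(ctrl.current_grasp_force(),ctrl.current_contact_force())
ctrl.move_l([.5022,-.2524,.2655],vel=.22,ori=R(-15.6)); ctrl.sleep(.3)
print(zg,ctrl.current_t(),ctrl.current_tool_pos(),ctrl.current_contact_force(),ctrl.current_wrist_torque(),ctrl.current_grip_width()*91)
E
```

```text
False [0.54571858 0.25682491 0.09791857]
grip 25.695910142718844 29.999951720237732 [ 0.40614343 -0.41357241  0.31995146] 23.8833
29.999656677246094 [ 0.21309561  0.31438038 -3.10866642]
0.09791857396829162 28.2083 [ 0.50226258 -0.25220982  0.26553785] [ 0.09270163 -0.30783553 -3.19615645] [ 0.0186109   0.01338495 -0.02352224] 26.056939500511426
```

Held: width 26 mm, weight about 3.4 N. Next I probe the ring gently, with contact expected at TCP z of about 0.227.

```bash
python3 - <<'E'
from h import *
ctrl.move_l([.5022,-.2524,.233],vel=.06); ctrl.sleep(.1)
c=ctrl.move_l([.5022,-.2524,.21],vel=.01,contact_N=2.5)
print(c,ctrl.current_tool_pos(),ctrl.current_contact_force(),ctrl.current_wrist_torque(),ctrl.current_t())
E
```

```text
False [ 0.5022084  -0.2524125   0.21002919] [ 0.26142663 -0.04419095 -2.73430761] [-0.03690772  0.01541725  0.01237224] 31.45
```

The butt entered the bore without contact. I'll keep lowering with a light contact stop.

```bash
python3 - <<'E'
from h import *
c=ctrl.move_l([.5022,-.2524,.19],vel=.015,contact_N=2.5)
print(c,ctrl.current_tool_pos(),ctrl.current_contact_force(),ctrl.current_wrist_torque())
if not c:
    c=ctrl.move_l([.5022,-.2524,.123],vel=.02,contact_N=2.5); print(c,ctrl.current_tool_pos(),ctrl.current_contact_force(),ctrl.current_wrist_torque())
    if not c: c=ctrl.move_l([.5022,-.2524,.113],vel=.006,contact_N=2); print(c,ctrl.current_tool_pos(),ctrl.current_contact_force(),ctrl.current_wrist_torque())
print(ctrl.current_t(),ctrl.current_grip_width()*91)
E
```

```text
False [ 0.50225153 -0.25243158  0.19009911] [ 0.73732873 -0.20401859 -2.80454383] [ 0.0461421  -0.01847384 -0.00022027]
False [ 0.5022279  -0.25241216  0.12304902] [-0.24915416 -0.6260666  -2.66283944] [-0.00528619  0.0602618  -0.02850602]
True [ 0.50216606 -0.25238622  0.11605106] [-0.65255857 -0.92376826  4.55226893] [-0.08119867 -0.13349572 -0.02254011]
37.525 25.717261296184795
```

The collar is seated at TCP z = 0.116, where 0.117 was expected. I'll release, retreat and check.

```bash
python3 - <<'E'
from h import *
ctrl.command_gripper(1.0); ctrl.sleep(.3); print(ctrl.current_grip_width(),ctrl.current_contact_force())
ctrl.move_l([.5022,-.2524,.25],vel=.1); print(ctrl.current_t(),ctrl.current_contact_force())
w=wrist("wf"); ctrl.goto([.45,.1,.32],R(0)); ctrl.sleep(.2); print(ctrl.current_t())
S=ctrl.read_camera("scene");T=ctrl.read_camera("top")
f=lambda im,x,y:cv2.resize(im[y:y+100,x:x+133],(400,300))
cv2.imwrite("pics/f.png",np.vstack([np.hstack([f(S,60,260),f(T,370,120)]),np.hstack([cv2.resize(w,(400,300)),cv2.resize(T,(400,300))])]))
E
```

```text
0.9980911060876104 [-0.00392941 -0.1617239  -1.07832635]
40.3917 [-0.20772889 -0.4703785   0.37060297]
42.0
```

View pics/f.png

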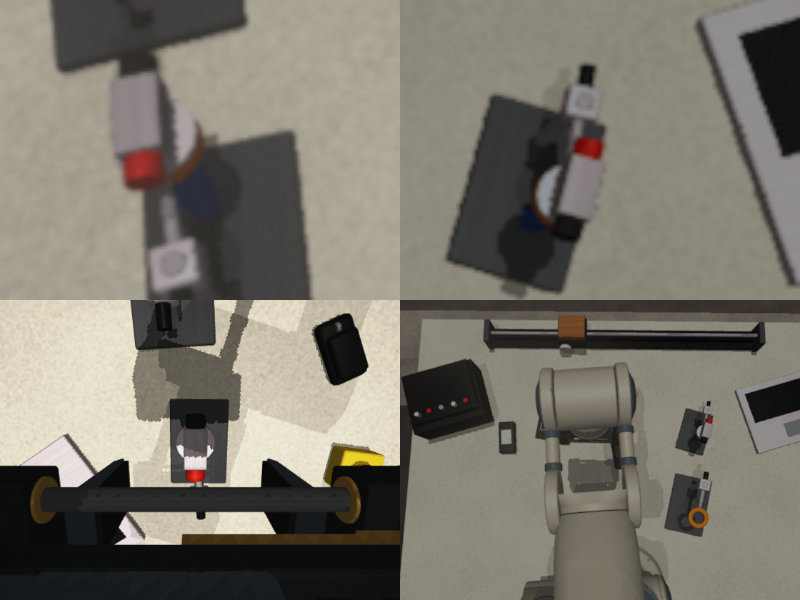

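The final view shows the collar flush on the orange ring (about (550,190) in the top crop), the head upright and the handle hanging below. The arm is clear.

```bash
python3 -c "
from h import *
print(ctrl.sign_off(),ctrl.current_t())"
```

```text
the job is handed in; nothing more can be done
the job is handed in; nothing more can be done
```

The hammer hangs upright with its collar on the orange ring of the correct stand, released gently, and I handed the job in at about 42 s; the first grasp closed on air because the fingertips sit about 31 mm short of the stated TCP.

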